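# Load the wire spool on the bench dereeler

### The arm

A 6-joint arm with a two-finger parallel gripper is mounted at the origin on the work surface. World frame = base frame: x ahead of the robot, y to its left, z up, the work surface at z = 0. Lengths are in mm, angles in rad, forces in N, time in s.
With the tool pointing down it reaches from about 300 to 775 mm from the base axis. Payload 14.6 kg.
Tool frame: the origin (TCP) lies midway between the tips of the shut fingers; the grasp point (between the pads) lies 19 mm behind it; z points along the fingers, y is the line along which they close (so a half turn about z gives the same grasp; the last joint's range is limited). The gripper opens to 94 mm and grips with 3 to 60 N. Pads are 16 mm wide; open, the fingers measure 119 mm over their backs; the gripper's body (75 mm by 177 mm) begins 78 mm behind the grasp point.
Start: joints at [-1.238, 0.3, 1.521, -0, 1.321, -0.067], TCP at [214.071, -506.619, 185.446] pointing down, gripper open.
Joint ranges: [-3.03, 3.03], [-0.79, 2.21], [0.23, 2.52], [-1.04, 4.18], [0, 3.07], [-2.55, 2.55]. Speed limits (rad/s): [2.22, 2.22, 2.57, 3.14, 3.14, 3.14].

### API

Orientations are given as [roll, pitch, yaw] about the fixed x, y, z axes, in that order (R = Rz(yaw) Ry(pitch) Rx(roll)).
In Python, from cell import manip gives the robot as it stands.
- The arm moves only by the shell command python3 -m creep 'ROWS' [OPENING] [FORCE]. ROWS is text: rows parted by semicolons, each of 6 numbers parted by spaces: the shift along the tool's x, y, z normalised to -1 to 1, where 1 is 4 cm, then the turn, a rotation vector about the tool's x, y, z normalised to -1 to 1, where 1 is pi rad. In form: dx dy dz ax ay az; .... A call has 1 to 20 rows; each row shifts and turns the commanded pose from where the row before left it, along the tool's axes as they then stand; what a row does not reach is not made up. A row lasts 1/8 s, in which the tool goes at most 62.5 mm and 10.7 degrees, less where a joint would pass 70% of its speed; a pose out of reach is approached as far as the arm can. A call with a number of a shift or a turn outside -1 to 1 is refused whole. A call with a gripper value outside its range is refused whole. OPENING is the closure, from 0 (fully open) to 1 (shut), set as the call begins (- or left out, the last holds). The fingers move at their own pace and stop on an object; FORCE is the grip in N (left out, the last holds). Time passes only in rows, so rows that do not move let the fingers close. It gives the time, the measured TCP pose, the force, the opening and the grip force at its end, in the units of the state.
- manip.read_state(): the state, without advancing time (a new reading comes with each control period).
- manip.camera(name): name is "side" or "top" or "wrist"; returns a dict with "color" (384x512x3 uint8, red, green, blue), "range_z" (384x512 float32, mm along the optical axis (not along the pixel's ray), 0 where there is no reading), "camera_matrix" (3x3 intrinsics, pixels), "T" (4x4, takes a point from camera to world coordinates). Camera axes: x right, y down, z forward; pixel columns grow to the right and rows downward; lengths in mm; the calibration is good to about 2 mm. A picture is of the moment at which its call begins.
- manip.sign_off(): hands the job in; it is judged then, once.
The state is a dict: "clock": time; "joints": joint angles; "qd": joint speeds; "effort": joint torques, N m; "eef_pos": TCP position; "eef_rot": TCP orientation; "wrist_force": force on the tool from outside, world axes, zero at the start; "moment": the same for the moment, N m; "finger_gap": finger opening in mm; "finger_force": force on a finger pad.
Only numpy, scipy, OpenCV 4.12 (cv2) and the standard library are available. Lean on these libraries where they do the work, as an engineer would, in place of code of your own. Each camera call takes 0.05 s, during which the arm holds its last target. There are 200 camera calls.

### The job

Load the large wire spool on the bench dereeler's spindle, stacking from the bottom up: the flanged hub, then the large spool, then the centring cone with its nose down in the spool's bore, and the retaining collar last, each sitting fully down, level and let go. Lower each part onto the spindle, do not let it drop, and leave the small spool where it stands.

Things in the scene. Friction and masses are not known exactly. Their poses are not given: they have to be found in the camera images.
- dereeler: Bench dereeler, fixed. Base plate 190 x 130 mm, top 20 mm high; turntable 110 mm diameter, top 36 mm; on it a seat 42 mm diameter, top 42 mm. Steel spindle 10 mm diameter, straight to 94 mm, tapering to 3 mm at its tip, 100 mm high. Origin: spindle axis at bench level, z up. Wire guide 90 mm high, 105 mm off along +x. Seated origin heights: hub 42, spool 50, cone 68, collar 90 mm.
- hub: Flanged hub, brass, 190 g: flat flange 56 mm diameter, 8 mm thick; a boss 30 mm diameter rises from it to 13 mm and tapers to 23 mm at the top, 17 mm above the underside. Through bore 13 mm. Lies boss up, as it is fitted; its flange goes on the turntable's seat. Origin: centre of the underside, z up.
- spool: The large wire spool: two grey flanges 66 mm diameter, 3 mm thick, height over all 30 mm, full of black wire to 60 mm diameter; through bore 33 mm; 130 to 260 g. Stands on a flange, both ends alike. It rests on the hub's flange with the hub's boss in its bore. Origin: centre of the underside, z up.
- cone: Centring cone, brass, 180 g, 22 mm high: flat knurled cap 46 mm diameter, 10 mm thick, above a nose 12 mm long, 30 mm diameter, narrowing over its lowest 6 mm to 22 mm. Through bore 13 mm. Stands on its nose, cap up, as it is fitted: nose in the spool's bore, cap resting on the flange. Tips if knocked. Origin: centre of the nose's lower end, z up.
- collar: Retaining collar: dark steel ring with a knurled rim, 36 mm diameter, 11 mm high, through bore 13 mm, 75 g, both ends alike. Goes last, on the cone's cap. Origin: centre of the underside, z up.
- small_spool: Bystander: a small spool of the same make, flanges 48 mm diameter, 24 mm high, bore 16 mm, full of black wire, standing among the parts. Not wanted; leave it. Origin: centre of the underside, z up.
- empties_bin: Bystander: open blue plastic bin 160 x 120 x 55 mm, fixed, with two empty spools lying in it, whose tops stand 70 mm above the bench. Origin: centre of the underside, z up.
Things that resemble listed ones, but are neither listed nor needed, are in the scene too. Several things look just like the collar: the one meant starts farthest from the robot's base.

How it is judged:
By the outcome, as a careful person would: the job done as asked, in the order asked, and still so for the second after the job is handed in, with the robot touching nothing.
It also fails if it takes over 104 s, if anything falls off the work surface, if the arm or the gripper's body presses on something with over 40 N, if the wrist force passes 120 N, or if a joint passes its speed limit or range.

## Working session

There is one attempt and no reset: what is moved stays moved. The work goes in short steps, Python scripts to look and compute and a shell command to move; the robot and the scene stay as the last step left them, time stands still between calls to the robot, and variables do not carry over. Pictures are saved under pics/ and viewed, at most 14 in all, crops included, and the job is handed in when it is done.

```bash
mkdir -p pics; cat > h.py <<'E'
import numpy as np, cv2
from cell import manip
def cloud(c):
    z=c["range_z"].astype(float);K=np.array(c["camera_matrix"]);T=np.array(c["T"])
    v,u=np.mgrid[0:z.shape[0],0:z.shape[1]]
    P=np.stack([(u-K[0,2])/K[0,0]*z,(v-K[1,2])/K[1,1]*z,z],-1)@T[:3,:3].T+T[:3,3]
    P[z<=0]=np.nan
    return P
E
python3 - <<'E'
from h import *
np.set_printoptions(precision=1,suppress=True)
for n in("top","side"):
    c=manip.camera(n);P=cloud(c);np.savez(f"{n}.npz",P=P,c=c["color"])
    cv2.imwrite(f"pics/{n}.png",cv2.resize(c["color"][:,:,::-1],None,fx=1.5,fy=1.5,interpolation=cv2.INTER_CUBIC))
    print(n,np.array(c["T"]))
    if n=="top":
        Z=P[...,2];m=((Z>5)).astype(np.uint8)
        k,l,s,ce=cv2.connectedComponentsWithStats(m)
        for i in range(1,k):
            if s[i,4]>60:
                q=P[l==i];print(i,ce[i],s[i],'min',q.min(0),'max',q.max(0),'medz',np.median(q[:,2]))
print(manip.read_state())
E
```

```text
top [[  0.   -1.    0.1 416.9]
 [ -1.   -0.   -0.    3.6]
 [  0.   -0.1  -1.  872.9]
 [  0.    0.    0.    1. ]]
1 [215.   15.7] [208   0  21  38 334] min [814.3  50.5   5.3] max [899.2  94.3  15.1] medz 9.53527562832113
3 [308.7 106.1] [ 267   57   83  100 5280] min [ 549.5 -215.8    7.3] max [766.2 -36.9 101.9] medz 21.266108505752015
6 [176.4 115.1] [ 142   77   78   92 2010] min [521.7  66.7   5. ] max [707.7 224.4  71.8] medz 46.98411622812455
32 [499.5 141.6] [ 477  108   35   82 1479] min [ 481.5 -574.3    5. ] max [ 660.3 -495.9   53.4] medz 43.91654972402648
75 [182.  135.3] [166 120  33  32 370] min [554.1 110.1   5. ] max [628.  176.4  72.2] medz 54.648244815108455
138 [405.2 158.6] [392 146  27  26 489] min [ 519.  -366.4    5. ] max [ 574.1 -309.7   20. ] medz 8.471025102542626
139 [ 99.5 159.7] [ 88 149  25  22 409] min [514.6 296.9   5.1] max [560.1 343.9  28.6] medz 23.149370424462745
165 [252.8 200.5] [238 185  31  32 585] min [419.4 -38.9   9.6] max [484.8  24.3  34.1] medz 29.547510492737615
166 [167.2 197.3] [156 187  23  22 365] min [435.3 152.1   7.8] max [480. 
[... 322 characters left out ...]
 -200.8    5. ] max [ 326.8 -164.1   14.4] medz 10.615700346840413
196 [230.2 361.2] [ 158  327  168   57 6206] min [165.8 -69.6 161.7] max [263.5 140.5 490.4] medz 340.5340714909691
side [[   0.7   -0.4    0.6 -187.8]
 [  -0.7   -0.4    0.6 -715.3]
 [  -0.    -0.8   -0.6  705.1]
 [   0.     0.     0.     1. ]]
{'clock': 0.1, 'joints': array([-1.2,  0.3,  1.5, -0. ,  1.3, -0.1]), 'qd': array([ 0., -0., -0.,  0.,  0., -0.]), 'effort': array([ -0. , -53.3, -35.3,   0.1,   0. ,  -0. ]), 'eef_pos': array([ 214. , -506.4,  185. ]), 'eef_rot': array([-3.1, -0. ,  0.4]), 'wrist_force': array([-0.3,  0.4, -0.2]), 'moment': array([ 0., -0.,  0.]), 'finger_force': 0.0, 'finger_gap': 94.00186552869114}
```

View pics/top.png

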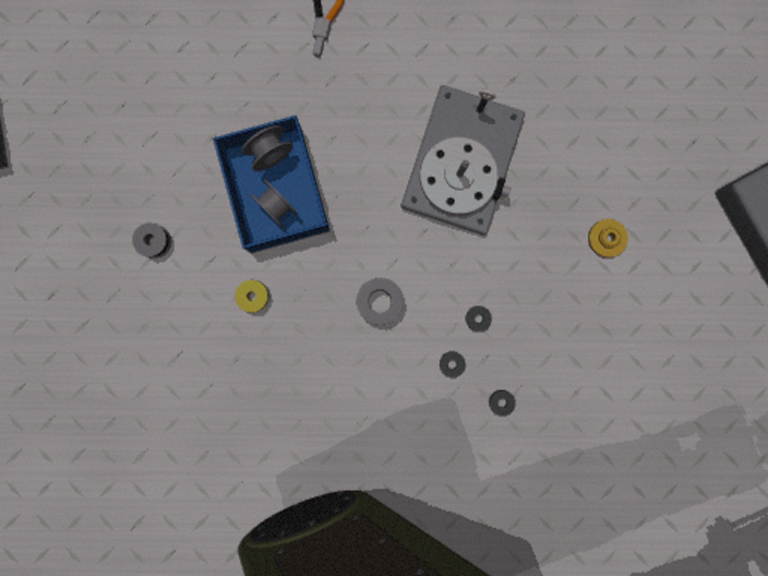

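View pics/side.png

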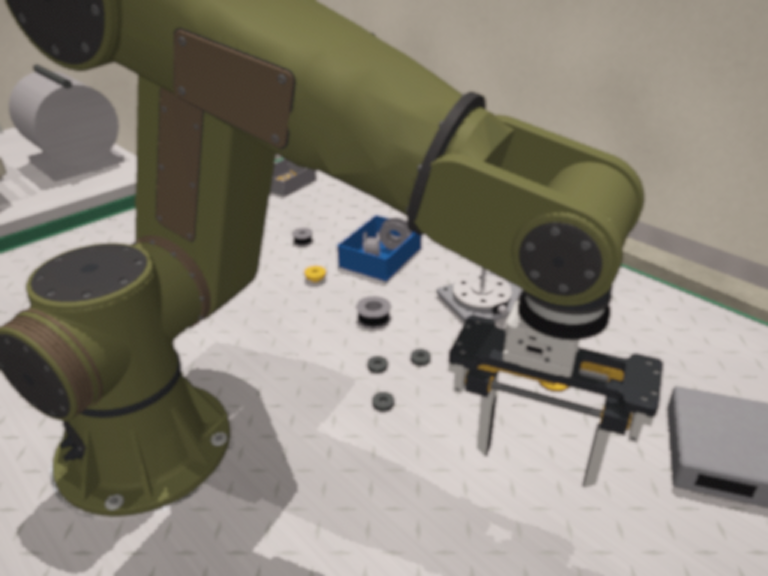

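The top view (1.5x pixels) shows:
- **Hub:** boss up at (608,238).
- **Large spool:** (381,302).
- **Cone:** (252,296).
- **Small spool:** (150,240), grey and 48 mm. It could be mistaken for the large spool, as could the empties in the bin at (267,147) and (277,203).
- **Collar look-alikes:** (478,318), (452,364) and (502,402), at 454, 380 and 359 mm from the base. The farthest, (478,318), is the one wanted.
- **Dereeler:** turntable at (460,175), guide at (486,98), and a lever-like thing at (500,190).

I'll refine the positions and check one crop.

```bash
cat >> h.py <<'E'
def circ(P,xy,r,z0,z1,it=3):
    "centre of the outline of points in a height band, by enclosing hull"
    q=P.reshape(-1,3);q=q[np.isfinite(q[:,2])]
    m=(np.hypot(q[:,0]-xy[0],q[:,1]-xy[1])<r)&(q[:,2]>z0)&(q[:,2]<z1);q=q[m]
    h=cv2.convexHull(q[:,:2].astype(np.float32))[:,0].astype(float)
    A=np.c_[2*h,np.ones(len(h))];s=np.linalg.lstsq(A,(h**2).sum(1),rcond=None)[0]
    return s[:2],np.sqrt(s[2]+s[0]**2+s[1]**2),np.median(q[:,2]),len(q)
E
python3 - <<'E'
from h import *
np.set_printoptions(precision=1,suppress=True)
d=np.load("top.npz");P=d["P"]
for n,xy,r,a,b in [("hub",(547,-338),40,4,12),("spool",(452,-7),45,22,36),("cone",(457,175),35,16,28),("collar",(429,-149),28,6,16),("c2",(364,-111),28,6,16),("c3",(309,-182),28,6,16),("small",(538,320),35,18,30),("turn",(590,-115),70,30,40)]:
    print(n,circ(P,xy,r,a,b))
q=P.reshape(-1,3);q=q[(q[:,2]>48)&(abs(q[:,0]-630)<130)&(abs(q[:,1]+130)<90)];print(q[::max(1,len(q)//40)])
cr=[d["c"][a:a+90,b:b+120] for a,b in((110,240),(160,280))]
cv2.imwrite("pics/crop.png",cv2.resize(np.hstack(cr)[:,:,::-1],None,fx=3.3,fy=3.3,interpolation=cv2.INTER_CUBIC))
E
```

```text
hub (array([ 546.6, -338.3]), np.float64(27.636247295062958), np.float64(7.6680289456620585), 380)
spool (array([451.9,  -6.9]), np.float64(32.451418698464316), np.float64(29.560707202633353), 577)
cone (array([457.9, 175.1]), np.float64(22.856713125194965), np.float64(21.477905594576214), 353)
collar (array([ 428.9, -148.9]), np.float64(17.781537803654786), np.float64(10.522131302817684), 199)
c2 (array([ 363. , -111.3]), np.float64(17.853447554248696), np.float64(10.488732246515326), 202)
c3 (array([ 308.6, -182.2]), np.float64(17.966484221454557), np.float64(10.667762734661778), 207)
small (array([537.6, 320.7]), np.float64(23.667315695921005), np.float64(23.415921193179543), 369)
turn (array([ 617.6, -120. ]), np.float64(49.784753015057625), np.float64(35.621798842726605), 1372)
[[ 733.9 -140.    82.3]
 [ 732.  -145.1   87.2]
 [ 732.3 -151.3   86.4]
 [ 730.8 -141.5   85. ]
 [ 729.3 -146.8   88.9]
 [ 728.9 -152.6   89.9]
 [ 731.3 -140.7   78.4]
 [ 728.2 -145.2   86.5]
 [ 727.7 -151.    87.8]
 [ 729.5 -157.9   83.5]
 [ 731.6 -143.8   72.5]
 [ 733.2 -150.7   68.5]
 [ 726.1 -153.2   86.6]
 [ 728.7 -141.3   74.6]
 [ 730.3 -148.2   70.6]
 [ 730.3 -154.3   70.8]
 [ 725.6 -158.    82.9]
 [ 728.6 -148.4   69.5]
 [ 726.7 -153.5   74.6]
 [ 725.4 -158.9   78.2]
 [ 726.4 -148.3   69.9]
 [ 725.7 -154.1   71.9]
 [ 729.  -144.4   57.5]
 [ 725.9 -149.1   65.7]
 [ 727.1 -146.6   57. ]
 [ 725.9 -152.2   60.1]
 [ 725.6 -148.9   55.4]
 [ 726.1 -152.3   48.5]
 [ 634.1 -119.5   95. ]
 [ 631.1 -117.    98.6]
 [ 631.  -112.2   91.4]
 [ 629.  -116.9   99.1]
 [ 630.  -112.7   87.8]
 [ 627.4 -117.2   97.6]
 [ 631.2 -112.5   75.7]
 [ 626.1 -115.6   95. ]
 [ 629.  -112.3   76.6]
 [ 625.5 -116.4   89.7]
 [ 628.6 -113.3   70.3]
 [ 625.2 -117.4   83.2]
 [ 627.  -113.5   68.5]
 [ 625.6 -118.8   74. ]
 [ 625.4 -115.8   66.9]
 [ 626.9 -113.7   52.8]
 [ 626.4 -119.7   54.7]]
```

View pics/crop.png

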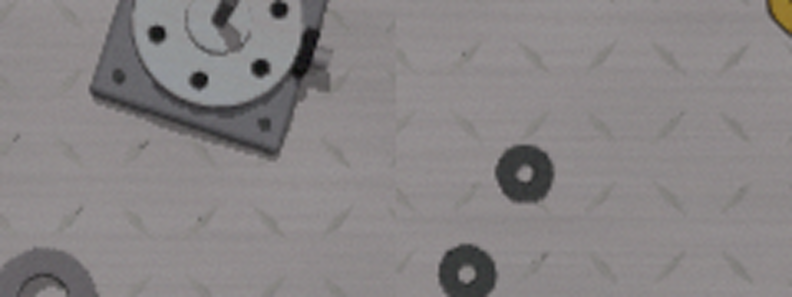

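The crop shows the dark wanted collar at crop (525,174), with a twin at (467,272), so the choice stands. I'll work out the move to above the hub.

```bash
cat >> h.py <<'E'
from scipy.spatial.transform import Rotation as R
def need(*t,yaw=None):
    s=manip.read_state();Rm=R.from_euler("xyz",s["eef_rot"])
    print("pos",np.round(s["eef_pos"],1),"rot",np.round(s["eef_rot"],3),"t",round(s["clock"],2))
    d=Rm.inv().apply(np.array(t)-s["eef_pos"])/40
    print("units",np.round(d,3))
    G=R.from_euler("xyz",[np.pi,0,s["eef_rot"][2] if yaw is None else yaw])
    print("turn",np.round((Rm.inv()*G).as_rotvec()/np.pi,4))
E
python3 -c "
from h import *
need(547,-338,185,yaw=0.4)"
```

```text
pos [ 214.  -506.4  185. ] rot [-3.141 -0.     0.4  ] t 0.1
units [ 9.307 -0.637  0.   ]
turn [-0.0003 -0.     -0.0001]
```

```bash
python3 -m creep '0.78 -0.053 0 0 0 0;0.78 -0.053 0 0 0 0;0.78 -0.053 0 0 0 0;0.78 -0.053 0 0 0 0;0.78 -0.053 0 0 0 0;0.78 -0.053 0 0 0 0;0.78 -0.053 0 0 0 0;0.78 -0.053 0 0 0 0;0.78 -0.053 0 0 0 0;0.78 -0.053 0 0 0 0;0.78 -0.053 0 0 0 0;0.73 -0.053 0 0 0 0;0 0 0 0 0 0;0 0 0 0 0 0' 0 40
python3 - <<'E'
from h import *
np.set_printoptions(precision=2,suppress=True)
need(547,-338,185)
c=manip.camera("wrist");P=cloud(c);print(np.array(c["T"]))
cv2.imwrite("pics/w1.png",c["color"][:,:,::-1])
print(circ(P,(547,-338),40,4,12),circ(P,(547,-338),16,14.5,22))
E
```

```text
clock: 1.85
eef_pos: [546.6, -338.5, 185.1]
eef_rot: [-3.141, 0.0, 0.4]
wrist_force: [-0.4, -0.1, -0.0]
finger_gap: 93.8
finger_force: 0.0
pos [ 546.6 -338.5  185.1] rot [-3.14  0.    0.4 ] t 1.85
units [ 0.01 -0.01  0.  ]
turn [-0.  0. -0.]
[[   0.39   -0.9    -0.21  606.86]
 [  -0.92   -0.38   -0.09 -313.45]
 [  -0.      0.23   -0.97  384.65]
 [   0.      0.      0.      1.  ]]
(array([ 546.68, -339.02]), np.float64(27.73398245789952), np.float64(8.449697685117997), 1071) (array([ 546.78, -338.89]), np.float64(14.16925284945265), np.float64(17.085730777397146), 315)
```

View pics/w1.png

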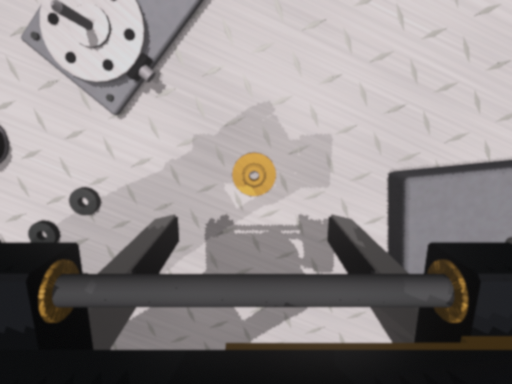

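The wrist view shows the hub at (254,175), clear of its neighbours and boss up. I'll descend and grip.

```bash
python3 -m creep '0 0 0.7 0 0 0;0 0 0.7 0 0 0;0 0 0.7 0 0 0;0 0 0.7 0 0 0;0 0 0.7 0 0 0;0 0 0.6 0 0 0;0 0 0.3 0 0 0;0 0 0.14 0 0 0;0 0 0 0 0 0;0 0 0 0 0 0' 0 40
python3 -m creep '0 0 0 0 0 0;0 0 0 0 0 0;0 0 0 0 0 0;0 0 0 0 0 0;0 0 0 0 0 0;0 0 0 0 0 0' 1 40
```

```text
clock: 3.15
eef_pos: [547.5, -338.5, 4.7]
eef_rot: [3.141, -0.001, 0.4]
wrist_force: [0.3, -0.8, 0.6]
finger_gap: 94.0
finger_force: 0.0
clock: 3.9
eef_pos: [547.2, -338.2, 3.8]
eef_rot: [-3.142, 0.0, 0.4]
wrist_force: [-0.4, 0.8, 1.0]
finger_gap: 37.6
finger_force: 0.0
```

```bash
python3 - <<'E'
from h import *
c=manip.camera("wrist");P=cloud(c);cv2.imwrite("pics/w2.png",c["color"][:,:,::-1])
need(547,-338,4)
s=manip.camera("side");cv2.imwrite("pics/s2.png",cv2.resize(s["color"][200:300,300:420,::-1],None,fx=5,fy=5,interpolation=cv2.INTER_CUBIC))
print(manip.read_state())
E
```

```text
pos [ 547.2 -338.2    3.8] rot [-3.142  0.     0.4  ] t 3.95
units [-0.002 -0.007 -0.005]
turn [-0.  0. -0.]
{'clock': 4.0, 'joints': array([-6.10559626e-01,  6.92877090e-01,  1.38510889e+00,  7.41781056e-06,
        1.06364135e+00,  5.60429168e-01]), 'qd': array([-7.56240249e-05,  1.92348937e-03,  1.06342809e-03, -6.57123699e-04,
        1.78332954e-06,  6.39358224e-04]), 'effort': array([ 5.14087169e-04, -6.96247959e+01, -3.09862018e+01,  6.24797959e-02,
       -2.52957980e-02,  6.17852743e-05]), 'eef_pos': array([ 547.19668114, -338.22897992,    3.83724949]), 'eef_rot': array([-3.14155984e+00,  1.29384385e-05,  3.99803931e-01]), 'wrist_force': array([-0.60024543,  0.54470106,  0.27065518]), 'moment': array([-0.02061808,  0.01807158, -0.00531927]), 'finger_force': 0.0, 'finger_gap': 29.694896151149837}
```

View pics/w2.png

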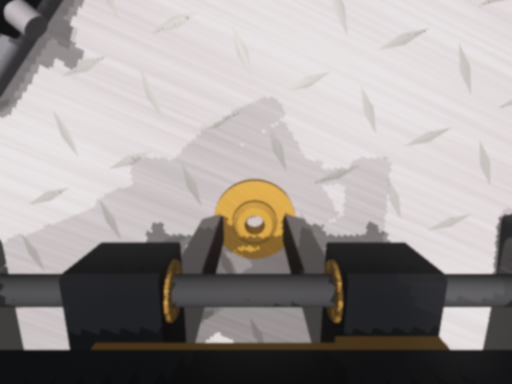

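The wrist view shows the fingers closing past the flange, towards the boss, at about (210,215) and (295,215), with the hub at (254,222). I'll measure where the tips really are.

```bash
python3 -m creep '0 0 0 0 0 0' 1 40; python3 - <<'E'
from h import *
np.set_printoptions(precision=1,suppress=True)
c=manip.camera("wrist");P=cloud(c)
K=np.array(c["camera_matrix"]);T=np.array(c["T"])
def pix(p):
    q=np.linalg.inv(T)@np.r_[p,1];q=K@q[:3];return q[:2]/q[2]
s=manip.read_state();t=s["eef_pos"];print(t,s["finger_gap"],s["finger_force"],s["wrist_force"])
Rm=R.from_euler("xyz",s["eef_rot"]).as_matrix()
print("tcp pix",pix(t),"tip pads",pix(t+Rm[:,1]*s["finger_gap"]/2),pix(t-Rm[:,1]*s["finger_gap"]/2))
print(circ(P,(547,-338),40,4,11),circ(P,(547,-338),20,14.5,20))
L=(P-t)@Rm   # tool coords
for col in (200,210,215,220,290,295,300):
  print(col,[tuple(np.round(L[r,col]).astype(int)) for r in range(205,250,8)])
E
```

```text
clock: 4.12
eef_pos: [547.2, -338.2, 3.9]
eef_rot: [-3.142, 0.0, 0.4]
wrist_force: [0.6, -0.1, -1.0]
finger_gap: 19.6
finger_force: 0.0
[ 547.2 -338.2    3.8] 15.629506421563143 0.0 [-0.4  0.9  0.2]
tcp pix [252.6 218.3] tip pads [263.8 218.3] [241.4 218.3]
(array([ 547.1, -339.1]), np.float64(27.844980002371212), np.float64(8.361186990602917), 2436) (array([ 547.2, -338.9]), np.float64(14.22781961153607), np.float64(17.01390215677459), 868)
200 [(np.int64(9), np.int64(-37), np.int64(2)), (np.int64(3), np.int64(-37), np.int64(4)), (np.int64(-3), np.int64(-37), np.int64(3)), (np.int64(-9), np.int64(-38), np.int64(4)), (np.int64(-15), np.int64(-38), np.int64(3)), (np.int64(33), np.int64(-14), np.int64(-125))]
210 [(np.int64(8), np.int64(-30), np.int64(5)), (np.int64(3), np.int64(-30), np.int64(4)), (np.int64(-3), np.int64(-30), np.int64(4)), (np.int64(-9), np.int64(-30), np.int64(4)), (np.int64(9), np.int64(-21), np.int64(-57)), (np.int64(34), np.int64(-11), np.int64(-126))]
215 [(np.int64(9), np.int64(-26), np.int64(3)), (np.int64(5), np.int64(-26), np.int64(-4)), (np.int64(-1), np.in
[... 533 characters left out ...]
nt64(-1), np.int64(26), np.int64(-4)), (np.int64(9), np.int64(20), np.int64(-47)), (np.int64(9), np.int64(19), np.int64(-59)), (np.int64(9), np.int64(18), np.int64(-69))]
295 [(np.int64(9), np.int64(30), np.int64(4)), (np.int64(3), np.int64(30), np.int64(3)), (np.int64(-3), np.int64(30), np.int64(2)), (np.int64(-9), np.int64(30), np.int64(3)), (np.int64(9), np.int64(21), np.int64(-58)), (np.int64(34), np.int64(11), np.int64(-125))]
300 [(np.int64(9), np.int64(33), np.int64(2)), (np.int64(3), np.int64(33), np.int64(4)), (np.int64(-4), np.int64(34), np.int64(5)), (np.int64(-9), np.int64(34), np.int64(4)), (np.int64(-15), np.int64(34), np.int64(3)), (np.int64(33), np.int64(13), np.int64(-125))]
```

View pics/s2.png

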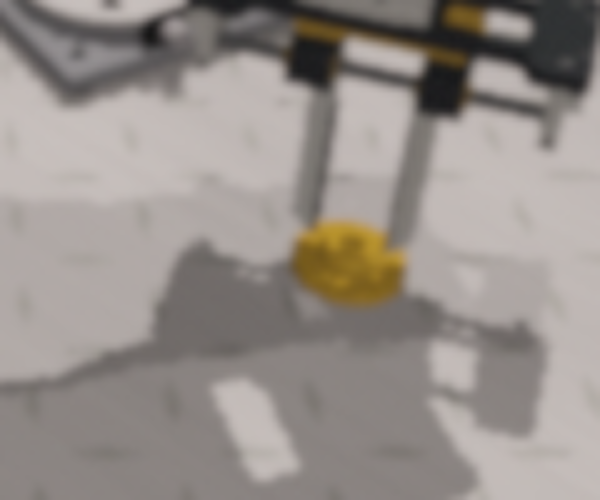

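```bash
python3 -m creep '0 0 0 0 0 0;0 0 0 0 0 0' 1 10; python3 - <<'E'
from h import *
np.set_printoptions(precision=1,suppress=True)
s=manip.read_state();t=s["eef_pos"];Rm=R.from_euler("xyz",s["eef_rot"]).as_matrix();print(t,s["finger_gap"],s["finger_force"],s["wrist_force"])
for n in("side","wrist"):
    P=cloud(manip.camera(n));L=(P-t)@Rm
    m=(abs(L[...,0])<14)&(abs(L[...,1])<45)&(L[...,2]<-1)&(L[...,2]>-80)
    q=L[m]
    for z in range(-78,0,4):
        w=q[(q[:,2]>=z)&(q[:,2]<z+4)]
        if len(w):print(n,z,len(w),w.min(0)[:2],w.max(0)[:2])
E
```

```text
clock: 4.42
eef_pos: [547.2, -338.2, 3.8]
eef_rot: [-3.142, -0.0, 0.4]
wrist_force: [-0.6, 0.4, -0.2]
finger_gap: 0.5
finger_force: 0.0
[ 547.2 -338.2    3.8] 0.4706385331668558 0.0 [-0.6  0.4 -0.2]
side -78 13 [-11.3 -10.6] [-7.6 12.3]
side -74 18 [-11.2 -10.4] [ 5.1 13.2]
side -70 14 [-10.6 -11.7] [-7.6 11.8]
side -66 14 [-13.4 -11.2] [-1.4 13.1]
side -62 15 [-11.7 -11. ] [-5.1 12.8]
side -58 15 [-13.1 -10.6] [ 5.2 13.1]
side -54 16 [-12.3  -9.7] [-6.8 11.8]
side -50 16 [-12.  -11.5] [-1.7 13. ]
side -46 10 [-10.9 -10.8] [-6.6 12.5]
side -42 12 [-12.8 -10.5] [-7.2 12.9]
side -38 20 [-11.6 -10.2] [ 7.7 12.9]
side -34 15 [-12.1  -9.3] [-0.7 12.9]
side -30 10 [-12.1  -9. ] [-7.6 10.2]
side -26 6 [-11.2  -3.3] [-6.6  6.2]
side -22 1 [-1.4  0.1] [-1.4  0.1]
side -18 17 [-12.9 -10.2] [ 3.6 12.8]
side -14 33 [-14.  -12.2] [ 4.3 16.1]
side -10 33 [-13.7 -25.4] [13.8 27.2]
side -6 71 [-13.7 -25.9] [13.8 29.3]
side -2 1 [ 8.1 20.6] [ 8.1 20.6]
wrist -78 38 [ 7.2 -2.4] [9.5 2.5]
wrist -74 37 [ 7.2 -2.5] [9.4 2.5]
wrist -70 86 [-5.4 -2.6] [9.8 2.6]
wrist -66 147 [  2.5 -12.4] [ 9.9 12.4]
wrist -62 156 [  7.1 -12.1] [ 9.9 12.2]
wrist -58 138 [  7.4 -12.3] [ 9.7 12. ]
wrist -54 140 [  7.  -12.4] [ 9.8 12.2]
wrist -50 115 [  7.3 -12.2] [ 9.7 12.4]
wrist -46 112 [  7.5 -12.4] [ 9.8 12.3]
wrist -42 106 [  7.2 -12.1] [ 9.7 12.1]
wrist -38 87 [  7.4 -12.3] [ 9.6 11.8]
wrist -34 93 [  7.3 -12.1] [ 9.5 12. ]
wrist -30 75 [  7.5 -11.1] [ 9.6 11.6]
wrist -26 46 [ 7.2 -8.3] [9.7 8.1]
wrist -22 12 [ 7.2 -3.5] [9.2 4. ]
wrist -18 37 [ 5.5 -6.9] [11.6  9.9]
wrist -14 391 [ -2.4 -13.6] [14.  15.5]
wrist -10 97 [-10.8 -24.1] [13.8 27.1]
wrist -6 1451 [-14.  -27.1] [14.  28.3]
```

The fingers are shut above the boss, and both cameras put the real tips about 20 mm behind the reported TCP. I'll open and go lower, feeling for the bench.

```bash
python3 -m creep '0 0 0 0 0 0;0 0 0 0 0 0;0 0 0 0 0 0;0 0 0 0 0 0;0 0 0 0 0 0;0 0 0 0 0 0;0 0 0 0 0 0;0 0 0 0 0 0;0 0 0.2 0 0 0;0 0 0.2 0 0 0;0 0 0.05 0 0 0;0 0 0 0 0 0' 0 40
python3 -m creep '0 0 0.025 0 0 0;0 0 0 0 0 0'
python3 -m creep '0 0 0.025 0 0 0;0 0 0 0 0 0'
```

```text
clock: 6.02
eef_pos: [547.1, -338.2, -14.4]
eef_rot: [-3.141, 0.0, 0.4]
wrist_force: [-0.2, 0.9, -0.1]
finger_gap: 93.9
finger_force: 0.0
clock: 6.28
eef_pos: [547.3, -338.3, -15.1]
eef_rot: [3.141, -0.0, 0.4]
wrist_force: [-0.0, -1.4, -0.1]
finger_gap: 93.7
finger_force: 0.0
clock: 6.52
eef_pos: [547.2, -338.2, -16.2]
eef_rot: [-3.142, 0.0, 0.4]
wrist_force: [0.3, 0.4, -1.3]
finger_gap: 93.9
finger_force: 0.0
```

```bash
python3 -m creep '0 0 0.025 0 0 0;0 0 0 0 0 0'
python3 -m creep '0 0 0 0 0 0;0 0 0 0 0 0;0 0 0 0 0 0;0 0 0 0 0 0;0 0 0 0 0 0;0 0 0 0 0 0;0 0 0 0 0 0' 1 40
```

```text
clock: 6.78
eef_pos: [547.2, -338.2, -17.2]
eef_rot: [-3.141, 0.0, 0.4]
wrist_force: [-0.6, 1.0, 0.1]
finger_gap: 94.0
finger_force: 0.0
clock: 7.65
eef_pos: [547.2, -338.3, -17.1]
eef_rot: [3.141, -0.0, 0.4]
wrist_force: [-0.5, -0.2, -0.8]
finger_gap: 54.4
finger_force: 40.0
```

```bash
python3 -m creep '0 0 -0.1 0 0 0;0 0 -0.4 0 0 0;0 0 -0.5 0 0 0;0 0 -0.5 0 0 0;0 0 -0.5 0 0 0;0 0 -0.5 0 0 0;0 0 -0.4 0 0 0;0 0 -0.2 0 0 0;0 0 0 0 0 0'
python3 - <<'E'
from h import *
np.set_printoptions(precision=1,suppress=True)
c=manip.camera("wrist");P=cloud(c);cv2.imwrite("pics/w3.png",c["color"][:,:,::-1])
s=manip.read_state();t=s["eef_pos"]
print(circ(P,t[:2],40,t[2]+15,t[2]+27),circ(P,t[:2],20,t[2]+31,t[2]+38))
print(circ(P,(629,-117),12,85,105))
need(629,-117,105)
E
```

```text
clock: 8.78
eef_pos: [547.3, -338.3, 107.1]
eef_rot: [3.141, -0.0, 0.4]
wrist_force: [0.3, -0.0, -1.8]
finger_gap: 54.7
finger_force: 40.0
(array([ 546.9, -338.3]), np.float64(28.618461093519866), np.float64(132.5024596265439), 4128) (array([ 546.9, -338.3]), np.float64(14.81414456084601), np.float64(141.03180786220463), 1509)Traceback (most recent call last):
  File "<stdin>", line 6, in <module>
  File "h.py", line 13, in circ
    h=cv2.convexHull(q[:,:2].astype(np.float32))[:,0].astype(float)
      ~~~~~~~~~~~~~~~~~~~~~~~~~~~~~~~~~~~~~~~~~~^^^^^
TypeError: 'NoneType' object is not subscriptable
```

View pics/w3.png

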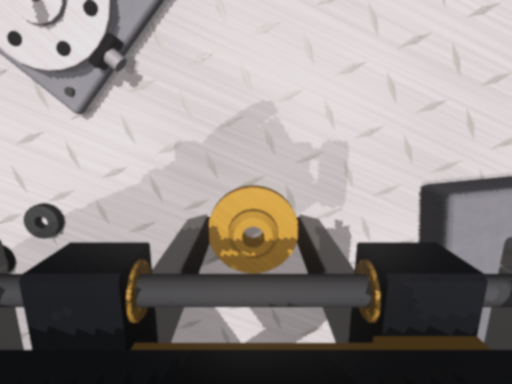

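The hub is held level: the wrist view has its boss top at (254,235), with the bottom at reported z + 17. I'll carry it to just short of the spindle and measure the spindle with the same camera.

```bash
python3 -c "
from h import *
need(574,-140,107)"
```

```text
pos [ 547.1 -338.1  106.4] rot [-3.141  0.     0.4  ] t 8.82
units [ 2.548 -4.3   -0.013]
turn [-0.0002  0.0001 -0.    ]
```

```bash
python3 -m creep '0.3 -0.5 0 0 0 0;0.35 -0.6 0 0 0 0;0.4 -0.7 0 0 0 0;0.4 -0.7 0 0 0 0;0.4 -0.7 0 0 0 0;0.4 -0.6 0 0 0 0;0.3 -0.5 0 0 0 0;0 0 0 0 0 0;0 0 0 0 0 0'
cat >> h.py <<'E'
def spindle(P,xy=(629,-117),zs=((80,88),(88,94),(94,97),(97,101))):
    q=P.reshape(-1,3);q=q[np.isfinite(q[:,2])]
    q=q[np.hypot(q[:,0]-xy[0],q[:,1]-xy[1])<14]
    for a,b in zs:
        w=q[(q[:,2]>a)&(q[:,2]<b)]
        if len(w):print("sp",a,len(w),w.mean(0),w.min(0),w.max(0))
E
python3 - <<'E'
from h import *
np.set_printoptions(precision=1,suppress=True)
c=manip.camera("wrist");P=cloud(c);cv2.imwrite("pics/w4.png",c["color"][:,:,::-1])
spindle(P)
s=manip.read_state();t=s["eef_pos"];print(t)
print(circ(P,t[:2],20,t[2]+31,t[2]+38))
# turntable & seat circle
for r,a,b in((70,33,39),(24,39.7,44)):
    print(circ(P,(629,-117),r,a,b))
E
```

```text
clock: 9.95
eef_pos: [574.0, -140.1, 106.6]
eef_rot: [-3.141, 0.0, 0.4]
wrist_force: [-0.3, -0.2, -1.0]
finger_gap: 54.5
finger_force: 40.0
sp 88 7 [ 631.8 -117.4   93.7] [ 627.2 -122.3   93.1] [ 635.5 -113.8   94. ]
sp 94 80 [ 630.6 -117.5   95.6] [ 625.9 -122.6   94. ] [ 635.2 -112.8   97. ]
sp 97 76 [ 630.6 -117.6   98.9] [ 627.2 -121.2   97. ] [ 634.  -114.3  100.8]
[ 574.  -140.4  106.6]
(array([ 573.6, -140.1]), np.float64(14.623113085291642), np.float64(140.56834138396695), 1402)
(array([ 628.9, -122.1]), np.float64(57.25527871960619), np.float64(36.46129183853316), 10723)
(array([ 630.5, -117.6]), np.float64(20.545594292851685), np.float64(42.44912305950561), 1667)
```

View pics/w4.png

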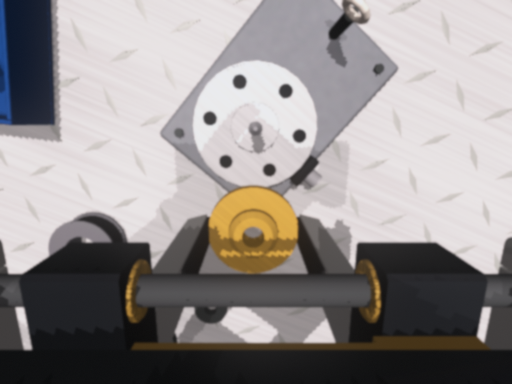

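The wrist view shows the spindle tip at (256,128) and the hub at (254,235). Seat and spindle both give a centre of (630.5,−117.6).

```bash
python3 -m creep '0.4 0.01 0 0 0 0;0.5 0.01 0 0 0 0;0.4 0.016 0 0 0 0;0.23 0 0 0 0 0;0 0 0 0 0 0;0 0 0.2 0 0 0;0 0 0.2 0 0 0;0 0 0.2 0 0 0;0 0 0.1 0 0 0;0 0 0 0 0 0;0 0 0 0 0 0'
python3 -c "
from h import *
need(630.9,-117.7,27)"
```

```text
clock: 11.38
eef_pos: [631.3, -117.6, 79.1]
eef_rot: [3.141, -0.0, 0.4]
wrist_force: [-0.3, -0.7, -2.0]
finger_gap: 54.2
finger_force: 40.0
pos [ 631.3 -117.6   79.1] rot [ 3.141 -0.     0.4  ] t 11.38
units [-0.01  -0.002  1.303]
turn [ 0.0001 -0.0001 -0.    ]
```

```bash
python3 -m creep '-0.01 0 0.15 0 0 0;0 0 0.15 0 0 0;0 0 0.1 0 0 0;0 0 0 0 0 0'
python3 -m creep '0 0 0.2 0 0 0;0 0 0.2 0 0 0;0 0 0.2 0 0 0;0 0 0.15 0 0 0;0 0 0.1 0 0 0;0 0 0 0 0 0;0 0 0 0 0 0'
```

```text
clock: 11.88
eef_pos: [630.6, -117.7, 62.4]
eef_rot: [-3.141, 0.001, 0.4]
wrist_force: [0.2, 0.1, -1.8]
finger_gap: 54.5
finger_force: 40.0
clock: 12.75
eef_pos: [630.9, -117.8, 29.1]
eef_rot: [3.141, -0.0, 0.4]
wrist_force: [0.5, 0.0, -1.8]
finger_gap: 54.9
finger_force: 40.0
```

```bash
python3 -m creep '0 0 0.05 0 0 0;0 0 0.03 0 0 0;0 0 0 0 0 0'
python3 -m creep '0 0 0.02 0 0 0;0 0 0 0 0 0'
python3 -m creep '0 0 0.015 0 0 0;0 0 0 0 0 0'
```

```text
clock: 13.12
eef_pos: [630.7, -117.8, 25.5]
eef_rot: [-3.141, 0.0, 0.4]
wrist_force: [0.8, -0.4, -1.1]
finger_gap: 54.4
finger_force: 40.0
clock: 13.38
eef_pos: [630.8, -117.8, 24.9]
eef_rot: [3.142, -0.0, 0.4]
wrist_force: [-0.1, -0.2, -1.7]
finger_gap: 54.4
finger_force: 40.0
clock: 13.62
eef_pos: [630.8, -117.7, 24.8]
eef_rot: [3.141, -0.0, 0.4]
wrist_force: [-3.0, 1.5, 5.3]
finger_gap: 54.6
finger_force: 40.0
```

Contact at 5 N, so the hub is seated at 42 mm. I'll release and rise.

```bash
python3 -m creep '0 0 0 0 0 0;0 0 0 0 0 0;0 0 0 0 0 0;0 0 0 0 0 0' 0.2
python3 -m creep '0 0 -0.2 0 0 0;0 0 -0.5 0 0 0;0 0 -0.6 0 0 0;0 0 -0.6 0 0 0;0 0 -0.6 0 0 0;0 0 -0.4 0 0 0;0 0 0 0 0 0' 0
python3 - <<'E'
from h import *
np.set_printoptions(precision=1,suppress=True)
c=manip.camera("wrist");P=cloud(c)
spindle(P,(630.5,-117.6))
print(circ(P,(630.5,-117.6),35,46,53),circ(P,(630.5,-117.6),16,56.5,62))
q=P[(abs(P[...,2]-50)<2.5)&(np.hypot(P[...,0]-630.5,P[...,1]+117.6)<27)];A=np.c_[q[:,:2]-[630.5,-117.6],np.ones(len(q))];print("tilt",np.linalg.lstsq(A,q[:,2],rcond=None)[0]*[57,57,1])
need(452,-7,145)
E
```

```text
clock: 14.12
eef_pos: [630.8, -117.8, 24.2]
eef_rot: [-3.142, 0.0, 0.4]
wrist_force: [0.5, -0.2, 0.8]
finger_gap: 75.3
finger_force: 0.0
clock: 15.0
eef_pos: [631.3, -117.9, 141.9]
eef_rot: [3.14, -0.002, 0.4]
wrist_force: [0.2, 0.6, -0.3]
finger_gap: 94.1
finger_force: 0.0
sp 80 23 [ 634.2 -116.2   84. ] [ 630.9 -121.    80.3] [ 635.6 -112.6   87.9]
sp 88 22 [ 633.1 -116.5   91.2] [ 625.3 -122.4   88.2] [ 635.4 -112.7   94. ]
sp 94 51 [ 631.6 -117.    95.7] [ 626.2 -121.8   94.1] [ 635.4 -112.8   97. ]
sp 97 47 [ 630.8 -117.5   98.8] [ 627.4 -121.2   97. ] [ 634.4 -114.4  100.9]
(array([ 630.1, -117.7]), np.float64(27.867030770493923), np.float64(50.39524616327844), 1714) (array([ 630.3, -117.7]), np.float64(14.213998900655902), np.float64(58.907148331997774), 428)
tilt [ 0.  -0.  50.4]
pos [ 630.8 -117.7  140.5] rot [ 3.1 -0.   0.4] t 15.05
units [-3.  -4.3 -0.1]
turn [ 0. -0. -0.]
```

The hub is seated level (flange at 50.4, boss top at 58.9). Next is the spool.

```bash
python3 -m creep '-0.3 -0.4 0 0 0 0;-0.45 -0.65 0 0 0 0;-0.5 -0.7 0 0 0 0;-0.5 -0.7 0 0 0 0;-0.5 -0.7 0 0 0 0;-0.45 -0.65 0 0 0 0;-0.34 -0.49 0 0 0 0;0 0 0 0 0 0;0 0 0 0 0 0' 0
python3 - <<'E'
from h import *
np.set_printoptions(precision=1,suppress=True)
P=cloud(manip.camera("wrist"));o,*r=circ(P,(451.9,-6.9),45,24,36);print(o,r)
need(o[0],o[1],-10)
E
```

```text
clock: 16.18
eef_pos: [452.4, -7.3, 140.0]
eef_rot: [-3.142, 0.0, 0.4]
wrist_force: [0.8, 0.3, -0.6]
finger_gap: 94.0
finger_force: 0.0
[451.8  -6.9] [np.float64(32.82000514792733), np.float64(30.377732411983857), 2304]
pos [452.5  -7.4 140. ] rot [-3.1  0.   0.4] t 16.23
units [-0.  -0.   3.7]
turn [-0.  0. -0.]
```

```bash
python3 -m creep '-0.012 -0.016 0.3 0 0 0;0 0 0.6 0 0 0;0 0 0.7 0 0 0;0 0 0.7 0 0 0;0 0 0.7 0 0 0;0 0 0.5 0 0 0;0 0 0.3 0 0 0;0 0 0.12 0 0 0;0 0 0 0 0 0;0 0 0 0 0 0' 0
python3 -m creep '0 0 0.03 0 0 0;0 0 0 0 0 0'
python3 -m creep '0 0 0 0 0 0;0 0 0 0 0 0;0 0 0 0 0 0;0 0 0 0 0 0;0 0 0 0 0 0;0 0 0 0 0 0' 1 30
```

```text
clock: 17.48
eef_pos: [451.7, -6.7, -16.0]
eef_rot: [3.141, -0.001, 0.4]
wrist_force: [0.1, -0.7, 0.6]
finger_gap: 94.0
finger_force: 0.0
clock: 17.73
eef_pos: [451.4, -6.6, -17.6]
eef_rot: [3.141, -0.0, 0.4]
wrist_force: [0.3, -0.7, -0.1]
finger_gap: 93.9
finger_force: 0.0
clock: 18.48
eef_pos: [451.3, -6.6, -17.7]
eef_rot: [3.142, 0.0, 0.4]
wrist_force: [1.0, -0.4, -0.3]
finger_gap: 63.9
finger_force: 30.0
```

```bash
python3 -m creep '0 0 -0.1 0 0 0;0 0 -0.4 0 0 0;0 0 -0.5 0 0 0;0 0 -0.6 0 0 0;0 0 -0.6 0 0 0;0 0 -0.5 0 0 0;0 0 -0.35 0 0 0;0 0 0 0 0 0;0 0 0 0 0 0'
python3 - <<'E'
from h import *
np.set_printoptions(precision=1,suppress=True)
P=cloud(manip.camera("wrist"));s=manip.read_state();t=s["eef_pos"];z=t[2]+47.7
o,*r=circ(P,t[:2],36,z-3,z+3);print("rel",o-t[:2],r,r[1]-t[2])
q=P[(abs(P[...,2]-z)<2.5)&(np.hypot(P[...,0]-o[0],P[...,1]-o[1])<32)];A=np.c_[q[:,:2]-o,np.ones(len(q))];print("tilt deg",np.linalg.lstsq(A,q[:,2],rcond=None)[0][:2]*57)
need(630.5-(o-t[:2])[0],-117.65-(o-t[:2])[1],t[2])
print(s)
E
```

```text
clock: 19.6
eef_pos: [450.9, -6.6, 103.5]
eef_rot: [-3.141, 0.001, 0.4]
wrist_force: [-0.2, 0.1, -1.7]
finger_gap: 64.3
finger_force: 30.0
rel [1.8 1. ] [np.float64(32.022357917210314), np.float64(151.60597684725346), 6611] 48.158315419586785
tilt deg [0.1 0.1]
pos [450.8  -6.6 103.4] rot [-3.1  0.   0.4] t 19.65
units [ 3.   4.3 -0. ]
turn [-0.  0. -0.]
{'clock': 19.65, 'joints': array([-0.1,  0.2,  1.9,  0. ,  1.1,  1.1]), 'qd': array([ 0.,  0., -0.,  0.,  0., -0.]), 'effort': array([  0. , -43.1, -32.3,   0. ,  -0.1,   0. ]), 'eef_pos': array([450.8,  -6.6, 103.4]), 'eef_rot': array([-3.1,  0. ,  0.4]), 'wrist_force': array([-0.3,  0.2, -1.3]), 'moment': array([ 0., -0.,  0.]), 'finger_force': 29.967878194875084, 'finger_gap': 64.08759442857259}
```

```bash
cat >> h.py <<'E'
from scipy.optimize import least_squares
def ring(P,xy,z,r,inner,dz=2,n=48):
    "known-radius circle through the inner (or outer) edge of a flat top at z"
    q=P.reshape(-1,3);q=q[np.isfinite(q[:,2])];q=q[abs(q[:,2]-z)<dz][:,:2]
    c=np.array(xy,float)
    for _ in range(4):
        d=q-c;h=np.hypot(*d.T);k=abs(h-r)<r*.35;a=((np.arctan2(*d[k].T)+np.pi)/(2*np.pi)*n).astype(int)
        e=[]
        for i in set(a):
            j=np.where(k)[0][a==i];e.append(q[j[h[j].argmin() if inner else h[j].argmax()]])
        e=np.array(e);s=least_squares(lambda p:np.hypot(*(e-p[:2]).T)-p[2],[*c,r],loss="soft_l1",f_scale=.5);c=s.x[:2]
    return c,s.x[2],len(e)
E
python3 - <<'E'
from h import *
np.set_printoptions(precision=2,suppress=True)
c=manip.camera("wrist");P=cloud(c);t=manip.read_state()["eef_pos"]
for r,i in((16.5,True),(33,False)):
    o,*w=ring(P,t[:2]+[.5,0],t[2]+48,r,i);print(o-t[:2],w)
need(630.5,-117.6,t[2])
E
```

```text
[0.67 0.28] [np.float64(16.389971597612362), 48]
[1.11 0.48] [np.float64(32.50156236749209), 39]
pos [450.9  -6.6 103.5] rot [-3.14  0.    0.4 ] t 19.7
units [ 3.06  4.3  -0.01]
turn [-0.  0. -0.]
```

```bash
python3 -m creep '0.3 0.4 0 0 0 0;0.45 0.65 0 0 0 0;0.5 0.7 0 0 0 0;0.5 0.7 0 0 0 0;0.5 0.7 0 0 0 0;0.45 0.65 0 0 0 0;0.34 0.5 0 0 0 0;0 0 0 0 0 0;0 0 0 0 0 0'
python3 -c "
from h import *
need(629.8,-117.9,36)"
```

```text
clock: 20.82
eef_pos: [629.6, -117.4, 103.5]
eef_rot: [-3.141, 0.001, 0.4]
wrist_force: [-0.5, -0.2, -1.7]
finger_gap: 63.9
finger_force: 30.0
pos [ 629.6 -117.4  103.5] rot [-3.141e+00  1.000e-03  4.000e-01] t 20.82
units [0.002 0.016 1.687]
turn [-0.0003  0.0004 -0.    ]
```

```bash
python3 -m creep '0 0.014 0.2 0 0 0;0 0 0.3 0 0 0;0 0 0.35 0 0 0;0 0 0.3 0 0 0;0 0 0.2 0 0 0;0 0 0.12 0 0 0;0 0 0 0 0 0'
python3 -m creep '0 0 0.07 0 0 0;0 0 0.07 0 0 0;0 0 0 0 0 0'
python3 -m creep '0 0 0.05 0 0 0;0 0 0.05 0 0 0;0 0 0 0 0 0;0 0 0 0 0 0'
```

```text
clock: 21.7
eef_pos: [630.4, -118.2, 45.2]
eef_rot: [-3.141, 0.0, 0.4]
wrist_force: [0.5, 0.3, -1.0]
finger_gap: 64.0
finger_force: 30.0
clock: 22.08
eef_pos: [630.3, -118.2, 39.7]
eef_rot: [-3.141, 0.0, 0.4]
wrist_force: [-0.4, 1.0, -2.0]
finger_gap: 63.9
finger_force: 30.0
clock: 22.58
eef_pos: [630.5, -118.2, 35.9]
eef_rot: [3.142, -0.0, 0.4]
wrist_force: [-0.5, 0.7, -0.9]
finger_gap: 64.0
finger_force: 30.0
```

Free so far. Down in small steps to contact at about 32.3.

```bash
python3 -m creep '0 0 0.05 0 0 0;0 0 0.025 0 0 0;0 0 0 0 0 0'
python3 -m creep '0 0 0.015 0 0 0;0 0 0 0 0 0'
python3 -m creep '0 0 0.012 0 0 0;0 0 0 0 0 0'
```

```text
clock: 22.95
eef_pos: [630.4, -118.2, 32.7]
eef_rot: [-3.141, 0.0, 0.4]
wrist_force: [1.1, 0.2, -1.1]
finger_gap: 64.2
finger_force: 30.0
clock: 23.2
eef_pos: [630.5, -118.2, 32.3]
eef_rot: [3.142, -0.0, 0.4]
wrist_force: [0.2, 0.4, -0.7]
finger_gap: 63.9
finger_force: 30.0
clock: 23.45
eef_pos: [630.6, -118.2, 32.2]
eef_rot: [3.141, -0.0, 0.4]
wrist_force: [-3.8, 0.5, 4.7]
finger_gap: 64.2
finger_force: 30.0
```

```bash
python3 -m creep '0 0 0 0 0 0;0 0 0 0 0 0;0 0 0 0 0 0;0 0 0 0 0 0' 0.1
python3 -m creep '0 0 -0.2 0 0 0;0 0 -0.5 0 0 0;0 0 -0.6 0 0 0;0 0 -0.6 0 0 0;0 0 -0.6 0 0 0;0 0 -0.3 0 0 0;0 0 0 0 0 0;0 0 0 0 0 0' 0
python3 - <<'E'
from h import *
np.set_printoptions(precision=2,suppress=True)
P=cloud(manip.camera("wrist"))
print(ring(P,(630.5,-117.6),80,16.5,True),ring(P,(630.5,-117.6),80,33,False))
q=P[(abs(P[...,2]-80)<2.5)&(np.hypot(P[...,0]-630.5,P[...,1]+117.6)<32)];A=np.c_[q[:,:2]-[630.5,-117.6],np.ones(len(q))];print("tilt",np.linalg.lstsq(A,q[:,2],rcond=None)[0]*[57,57,1])
need(457.9,175.1,145)
E
```

```text
clock: 23.95
eef_pos: [630.4, -118.2, 31.7]
eef_rot: [-3.142, 0.0, 0.4]
wrist_force: [-0.0, -0.7, 0.5]
finger_gap: 84.4
finger_force: 0.0
clock: 24.95
eef_pos: [630.1, -118.1, 142.9]
eef_rot: [-3.141, 0.001, 0.4]
wrist_force: [-0.0, 0.1, -0.7]
finger_gap: 94.1
finger_force: 0.0
(array([ 630.82, -117.73]), np.float64(16.58336076320901), 48) (array([ 630.73, -117.96]), np.float64(32.81804114473948), 48)
tilt [ 0.01  0.1  80.4 ]
pos [ 630.1 -118.1  142.8] rot [-3.14  0.    0.4 ] t 25.0
units [-1.11 -8.43 -0.05]
turn [-0.  0. -0.]
```

The spool is seated level (top at 80.4). Now to the cone.

```bash
python3 -m creep '-0.05 -0.4 0 0 0 0;-0.09 -0.7 0 0 0 0;-0.11 -0.85 0 0 0 0;-0.11 -0.85 0 0 0 0;-0.11 -0.85 0 0 0 0;-0.11 -0.85 0 0 0 0;-0.11 -0.85 0 0 0 0;-0.11 -0.85 0 0 0 0;-0.11 -0.85 0 0 0 0;-0.1 -0.74 0 0 0 0;-0.1 -0.64 0 0 0 0;0 0 0 0 0 0;0 0 0 0 0 0' 0
python3 - <<'E'
from h import *
np.set_printoptions(precision=2,suppress=True)
P=cloud(manip.camera("wrist"));o,*r=circ(P,(457.9,175.1),30,17,26);print(o,r,ring(P,o,22,23,False))
o=ring(P,o,22,23,False)[0];need(o[0],o[1],-5)
E
```

```text
clock: 26.62
eef_pos: [458.2, 174.8, 143.7]
eef_rot: [3.141, 0.0, 0.4]
wrist_force: [0.2, -0.1, 0.3]
finger_gap: 94.0
finger_force: 0.0
[458.1  175.16] [np.float64(23.22096425875046), np.float64(22.43023091785875), 1305] (array([458.06, 175.02]), np.float64(22.893568163338912), 48)
pos [458.4 174.6 143.7] rot [3.14 0.   0.4 ] t 26.68
units [-0.   -0.01  3.72]
turn [0. 0. 0.]
```

```bash
python3 -m creep '0 -0.01 0.3 0 0 0;0 0 0.6 0 0 0;0 0 0.7 0 0 0;0 0 0.7 0 0 0;0 0 0.6 0 0 0;0 0 0.5 0 0 0;0 0 0.25 0 0 0;0 0 0.09 0 0 0;0 0 0 0 0 0;0 0 0 0 0 0' 0
python3 -m creep '0 0 0 0 0 0;0 0 0 0 0 0;0 0 0 0 0 0;0 0 0 0 0 0;0 0 0 0 0 0;0 0 0 0 0 0;0 0 0 0 0 0;0 0 0 0 0 0' 1 40
```

```text
clock: 27.92
eef_pos: [458.5, 175.5, -5.3]
eef_rot: [3.141, -0.001, 0.4]
wrist_force: [0.1, 0.5, 0.3]
finger_gap: 94.1
finger_force: 0.0
clock: 28.92
eef_pos: [458.2, 175.4, -5.8]
eef_rot: [3.142, -0.0, 0.4]
wrist_force: [0.5, -0.4, -0.2]
finger_gap: 44.8
finger_force: 40.0
```

```bash
python3 -m creep '0 0 -0.1 0 0 0;0 0 -0.4 0 0 0;0 0 -0.5 0 0 0;0 0 -0.6 0 0 0;0 0 -0.6 0 0 0;0 0 -0.45 0 0 0;0 0 -0.3 0 0 0;0 0 0 0 0 0;0 0 0 0 0 0'
python3 - <<'E'
from h import *
np.set_printoptions(precision=2,suppress=True)
P=cloud(manip.camera("wrist"));s=manip.read_state();t=s["eef_pos"];z=t[2]+27.8
for r,i in((6.5,True),(23,False)):
    o,*w=ring(P,t[:2],z,r,i);print(o-t[:2],w)
q=P[(abs(P[...,2]-z)<2.5)&(np.hypot(*(P[...,:2]-t[:2]).transpose(2,0,1))<22)];A=np.c_[q[:,:2]-t[:2],np.ones(len(q))];print("tilt deg",np.linalg.lstsq(A,q[:,2]-t[2],rcond=None)[0]*[57,57,1])
need(630.5,-117.65,t[2])
E
```

```text
clock: 30.05
eef_pos: [457.8, 175.3, 111.6]
eef_rot: [-3.141, 0.001, 0.4]
wrist_force: [1.2, 0.2, -2.3]
finger_gap: 44.6
finger_force: 40.0
[0.27 0.14] [np.float64(6.632054624931624), 48]
[0.35 0.22] [np.float64(23.11296743643336), 48]
tilt deg [-0.07  0.01 28.29]
pos [457.8 175.4 111.5] rot [-3.14  0.    0.4 ] t 30.1
units [ 1.13  8.43 -0.  ]
turn [-0.  0. -0.]
```

```bash
python3 -m creep '0.05 0.4 0 0 0 0;0.09 0.7 0 0 0 0;0.11 0.85 0 0 0 0;0.11 0.85 0 0 0 0;0.11 0.85 0 0 0 0;0.11 0.85 0 0 0 0;0.11 0.85 0 0 0 0;0.11 0.85 0 0 0 0;0.11 0.85 0 0 0 0;0.11 0.74 0 0 0 0;0.1 0.64 0 0 0 0;0 0 0 0 0 0;0 0 0 0 0 0'
python3 -c "
from h import *
need(630.2,-117.8,90)"
```

```text
clock: 31.72
eef_pos: [630.2, -117.8, 111.7]
eef_rot: [-3.141, 0.001, 0.4]
wrist_force: [0.1, 0.2, -1.7]
finger_gap: 44.4
finger_force: 40.0
pos [ 630.2 -117.8  111.7] rot [-3.141e+00  1.000e-03  4.000e-01] t 31.73
units [0.001 0.001 0.541]
turn [-0.0002  0.0002 -0.    ]
```

```bash
python3 -m creep '0 0 0.2 0 0 0;0 0 0.2 0 0 0;0 0 0.15 0 0 0;0 0 0.14 0 0 0;0 0 0 0 0 0'
python3 -m creep '0 0 0.1 0 0 0;0 0 0.1 0 0 0;0 0 0.08 0 0 0;0 0 0 0 0 0'
python3 -m creep '0 0 0.07 0 0 0;0 0 0.06 0 0 0;0 0 0.04 0 0 0;0 0 0 0 0 0;0 0 0 0 0 0'
```

```text
clock: 32.35
eef_pos: [630.5, -117.7, 84.1]
eef_rot: [-3.141, 0.001, 0.4]
wrist_force: [-0.7, 0.3, -1.3]
finger_gap: 44.5
finger_force: 40.0
clock: 32.85
eef_pos: [630.5, -117.7, 73.0]
eef_rot: [-3.141, 0.0, 0.4]
wrist_force: [-0.3, 0.6, -3.0]
finger_gap: 44.8
finger_force: 40.0
clock: 33.48
eef_pos: [630.7, -117.7, 66.7]
eef_rot: [3.141, -0.0, 0.4]
wrist_force: [0.3, -1.3, -1.8]
finger_gap: 44.8
finger_force: 40.0
```

```bash
python3 -m creep '0 0 0.06 0 0 0;0 0 0.04 0 0 0;0 0 0 0 0 0'
python3 -m creep '0 0 0.012 0 0 0;0 0 0 0 0 0'
python3 -m creep '0 0 0.012 0 0 0;0 0 0 0 0 0'
```

```text
clock: 33.85
eef_pos: [630.6, -117.7, 62.4]
eef_rot: [-3.141, 0.0, 0.4]
wrist_force: [0.5, -0.4, -1.8]
finger_gap: 44.8
finger_force: 40.0
clock: 34.1
eef_pos: [630.7, -117.7, 62.2]
eef_rot: [3.141, -0.0, 0.4]
wrist_force: [-0.4, -1.0, -1.0]
finger_gap: 44.3
finger_force: 40.0
clock: 34.35
eef_pos: [630.8, -117.7, 62.1]
eef_rot: [3.141, -0.0, 0.4]
wrist_force: [-2.6, 0.6, 5.1]
finger_gap: 44.7
finger_force: 40.0
```

Contact at the expected height. I'll release, check, and head for the collar.

```bash
python3 -m creep '0 0 0 0 0 0;0 0 0 0 0 0;0 0 0 0 0 0;0 0 0 0 0 0' 0.3
python3 -m creep '0 0 -0.2 0 0 0;0 0 -0.5 0 0 0;0 0 -0.6 0 0 0;0 0 -0.5 0 0 0;0 0 -0.3 0 0 0;0 0 0 0 0 0;0 0 0 0 0 0' 0
python3 - <<'E'
from h import *
np.set_printoptions(precision=2,suppress=True)
P=cloud(manip.camera("wrist"))
print(ring(P,(630.5,-117.6),90,23,False))
q=P[(abs(P[...,2]-90)<2.5)&(np.hypot(P[...,0]-630.5,P[...,1]+117.6)<22)&(np.hypot(P[...,0]-630.5,P[...,1]+117.6)>8)];A=np.c_[q[:,:2]-[630.5,-117.6],np.ones(len(q))];print("tilt",np.linalg.lstsq(A,q[:,2],rcond=None)[0]*[57,57,1])
need(428.9,-148.9,145)
E
```

```text
clock: 34.85
eef_pos: [630.7, -117.7, 61.5]
eef_rot: [-3.142, 0.0, 0.4]
wrist_force: [-0.2, 1.4, 0.7]
finger_gap: 65.8
finger_force: 0.0
clock: 35.72
eef_pos: [630.4, -117.6, 144.9]
eef_rot: [-3.141, 0.001, 0.4]
wrist_force: [-0.2, -0.2, 0.6]
finger_gap: 94.3
finger_force: 0.0
(array([ 630.78, -117.59]), np.float64(22.994468339015967), 48)
tilt [ 0.05  0.25 90.38]
pos [ 630.3 -117.6  144.8] rot [-3.14  0.    0.4 ] t 35.77
units [-4.94 -1.24  0.  ]
turn [-0.  0. -0.]
```

```bash
python3 -m creep '-0.4 -0.1 0 0 0 0;-0.7 -0.18 0 0 0 0;-0.8 -0.2 0 0 0 0;-0.8 -0.2 0 0 0 0;-0.8 -0.2 0 0 0 0;-0.7 -0.18 0 0 0 0;-0.5 -0.12 0 0 0 0;-0.24 -0.06 0 0 0 0;0 0 0 0 0 0;0 0 0 0 0 0' 0
python3 - <<'E'
from h import *
np.set_printoptions(precision=2,suppress=True)
P=cloud(manip.camera("wrist"));o,*r=circ(P,(428.9,-148.9),25,6,15);print(o,r,ring(P,o,11,18,False))
o=ring(P,o,11,18,False)[0];need(o[0],o[1],-17)
E
```

```text
clock: 37.02
eef_pos: [429.9, -148.9, 145.5]
eef_rot: [-3.142, -0.0, 0.4]
wrist_force: [0.6, -0.3, -0.0]
finger_gap: 94.2
finger_force: 0.0
[ 428.62 -149.48] [np.float64(18.086316638087126), np.float64(11.414107270064335), 703] (array([ 428.66, -149.42]), np.float64(17.738559298780093), 48)
pos [ 429.8 -148.8  145.5] rot [-3.14  0.    0.4 ] t 37.08
units [-0.03  0.    4.06]
turn [-0.  0. -0.]
```

```bash
python3 -m creep '-0.03 0 0.3 0 0 0;0 0 0.6 0 0 0;0 0 0.7 0 0 0;0 0 0.7 0 0 0;0 0 0.7 0 0 0;0 0 0.6 0 0 0;0 0 0.3 0 0 0;0 0 0.14 0 0 0;0 0 0 0 0 0;0 0 0 0 0 0' 0
python3 -m creep '0 0 0 0 0 0;0 0 0 0 0 0;0 0 0 0 0 0;0 0 0 0 0 0;0 0 0 0 0 0;0 0 0 0 0 0;0 0 0 0 0 0;0 0 0 0 0 0;0 0 0 0 0 0' 1 30
python3 -m creep '0 0 -0.1 0 0 0;0 0 -0.4 0 0 0;0 0 -0.5 0 0 0;0 0 -0.6 0 0 0;0 0 -0.6 0 0 0;0 0 -0.5 0 0 0;0 0 -0.3 0 0 0;0 0 0 0 0 0;0 0 0 0 0 0'
python3 - <<'E'
from h import *
np.set_printoptions(precision=2,suppress=True)
P=cloud(manip.camera("wrist"));s=manip.read_state();t=s["eef_pos"];z=t[2]+27.8
for r,i in((6.5,True),(18,False)):
    o,*w=ring(P,t[:2],z,r,i);print(o-t[:2],w)
q=P[(abs(P[...,2]-z)<3)&(np.hypot(*(P[...,:2]-t[:2]).transpose(2,0,1))<16)];A=np.c_[q[:,:2]-t[:2],np.ones(len(q))];print("tilt deg",np.linalg.lstsq(A,q[:,2]-t[2],rcond=None)[0]*[57,57,1])
need(630.5,-117.65,t[2])
E
```

```text
clock: 38.33
eef_pos: [428.7, -149.6, -15.4]
eef_rot: [3.141, -0.001, 0.4]
wrist_force: [0.6, -0.6, 0.1]
finger_gap: 94.1
finger_force: 0.0
clock: 39.45
eef_pos: [428.2, -149.4, -16.0]
eef_rot: [-3.142, 0.0, 0.4]
wrist_force: [0.8, -0.4, 0.1]
finger_gap: 34.9
finger_force: 30.0
clock: 40.58
eef_pos: [427.9, -149.3, 103.5]
eef_rot: [-3.141, 0.001, 0.4]
wrist_force: [0.7, 0.5, -0.4]
finger_gap: 34.5
finger_force: 30.0
[0.65 0.29] [np.float64(6.632378857776415), 48]
[0.67 0.29] [np.float64(18.06722309180588), 48]
tilt deg [-0.19  0.1  27.52]
pos [ 427.9 -149.2  103.3] rot [-3.14  0.    0.4 ] t 40.62
units [ 4.97  1.24 -0.01]
turn [-0.  0. -0.]
```

```bash
python3 -m creep '0.4 0.1 0 0 0 0;0.7 0.18 0 0 0 0;0.8 0.2 0 0 0 0;0.8 0.2 0 0 0 0;0.8 0.2 0 0 0 0;0.7 0.18 0 0 0 0;0.5 0.12 0 0 0 0;0.25 0.06 0 0 0 0;0 0 0 0 0 0;0 0 0 0 0 0'
python3 -c "
from h import *
need(629.9,-117.9,86)"
```

```text
clock: 41.88
eef_pos: [629.4, -118.2, 103.9]
eef_rot: [-3.141, 0.0, 0.4]
wrist_force: [0.4, 0.2, -0.4]
finger_gap: 34.7
finger_force: 30.0
pos [ 629.4 -118.2  103.9] rot [-3.141  0.     0.4  ] t 41.88
units [ 0.015 -0.002  0.447]
turn [-0.0001  0.0001 -0.    ]
```

```bash
python3 -m creep '0.01 0 0.15 0 0 0;0 0 0.15 0 0 0;0 0 0.12 0 0 0;0 0 0 0 0 0'
python3 -m creep '0 0 0.08 0 0 0;0 0 0.06 0 0 0;0 0 0.06 0 0 0;0 0 0 0 0 0'
python3 -c "
from h import *
need(629.9,-117.9,75)"
```

```text
clock: 42.38
eef_pos: [630.0, -117.8, 86.7]
eef_rot: [-3.141, 0.001, 0.4]
wrist_force: [-0.8, 0.9, 0.8]
finger_gap: 34.5
finger_force: 30.0
clock: 42.88
eef_pos: [630.2, -117.8, 79.0]
eef_rot: [-3.141, 0.0, 0.4]
wrist_force: [0.0, 0.0, 0.2]
finger_gap: 34.5
finger_force: 30.0
pos [ 630.2 -117.8   79. ] rot [-3.141  0.     0.4  ] t 42.88
units [-0.008 -0.002  0.1  ]
turn [-0.0001  0.0001 -0.    ]
```

```bash
python3 -m creep '0 0 0.05 0 0 0;0 0 0.05 0 0 0;0 0 0 0 0 0'
python3 -m creep '0 0 0.015 0 0 0;0 0 0 0 0 0'
python3 -m creep '0 0 0.012 0 0 0;0 0 0 0 0 0'
```

```text
clock: 43.25
eef_pos: [630.2, -117.8, 75.0]
eef_rot: [-3.141, 0.0, 0.4]
wrist_force: [0.9, 0.2, -0.6]
finger_gap: 34.5
finger_force: 30.0
clock: 43.5
eef_pos: [630.3, -117.9, 74.6]
eef_rot: [-3.142, 0.0, 0.4]
wrist_force: [0.5, 0.6, -0.1]
finger_gap: 34.8
finger_force: 30.0
clock: 43.75
eef_pos: [630.3, -117.9, 74.1]
eef_rot: [-3.142, 0.0, 0.4]
wrist_force: [0.5, -1.2, 0.0]
finger_gap: 34.8
finger_force: 30.0
```

```bash
python3 -m creep '0 0 0.01 0 0 0;0 0 0 0 0 0'
python3 -m creep '0 0 0.008 0 0 0;0 0 0 0 0 0'
```

```text
clock: 44.0
eef_pos: [630.4, -117.9, 74.0]
eef_rot: [3.141, -0.0, 0.4]
wrist_force: [-0.8, 0.2, 2.4]
finger_gap: 34.9
finger_force: 30.0
clock: 44.25
eef_pos: [630.4, -117.9, 74.0]
eef_rot: [3.141, -0.0, 0.4]
wrist_force: [-1.9, -0.1, 5.9]
finger_gap: 34.8
finger_force: 30.0
```

Seated. I'll release, retreat, and check from above.

```bash
python3 -m creep '0 0 0 0 0 0;0 0 0 0 0 0;0 0 0 0 0 0;0 0 0 0 0 0' 0.4
python3 -m creep '0 0 -0.2 0 0 0;0 0 -0.5 0 0 0;0 0 -0.6 0 0 0;0 0 -0.5 0 0 0;0 0 -0.3 0 0 0;0 0 0 0 0 0;0 0 0 0 0 0' 0
python3 - <<'E'
from h import *
np.set_printoptions(precision=2,suppress=True)
c=manip.camera("wrist");P=cloud(c);cv2.imwrite("pics/w9.png",c["color"][:,:,::-1])
C=np.array([630.5,-117.6]);h=np.hypot(*(P[...,:2]-C).transpose(2,0,1))
for n,z,a,b in(("collar",101,8,16),("cone",90,19,22.5),("spool",80,24,32)):
    q=P[(abs(P[...,2]-z)<3)&(h<b)&(h>a)];A=np.c_[q[:,:2]-C,np.ones(len(q))];print(n,len(q),"tilt,z",np.linalg.lstsq(A,q[:,2],rcond=None)[0]*[57,57,1])
print(ring(P,C,101,18,False))
E
```

```text
clock: 44.75
eef_pos: [630.3, -117.9, 73.3]
eef_rot: [-3.142, 0.0, 0.4]
wrist_force: [1.1, 0.2, 0.6]
finger_gap: 56.1
finger_force: 0.0
clock: 45.62
eef_pos: [630.0, -117.8, 156.7]
eef_rot: [-3.141, 0.001, 0.4]
wrist_force: [-0.5, -1.3, -0.4]
finger_gap: 94.3
finger_force: 0.0
collar 766 tilt,z [  0.07  -0.08 101.38]
cone 425 tilt,z [-0.15  0.17 90.45]
spool 1427 tilt,z [-0.07 -0.01 80.39]
(array([ 630.73, -117.54]), np.float64(17.919088977565522), 48)
```

View pics/w9.png

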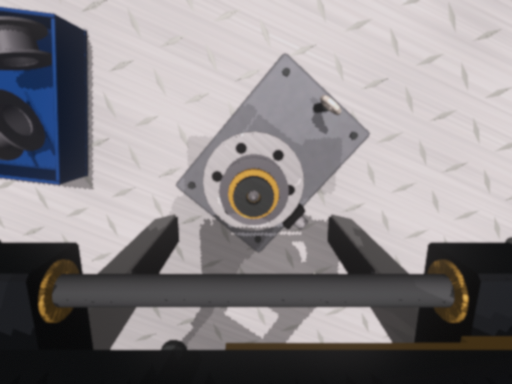

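The wrist view shows the full stack (spool, cone, collar) concentric on the spindle at (254,195). All heights are right and level, and the gripper is clear.

```bash
python3 -c "
from cell import manip
print(manip.sign_off())"
```

```text
the job is handed in; nothing more can be done
None
```

The hub, large spool, cone and collar are on the spindle in that order, each lowered to light contact and let go; after release all four measured level at their seated heights, and I handed the job in at about 46 s of the 104 s limit.

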